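# Load the orbital shaker

### The job

Load the orbital shaker for the next run: put the three bottles and the tube from the rack into the holders on its platform, each in the one that fits it. Every vessel must stand upright and all the way down on the floor of its holder and be let go. They are full, so set each one down before you let go instead of dropping it in, and never tip one over.

Things in the scene. Friction and masses are not known exactly. Their poses are not given: they have to be found in the camera images.
- bottle_small_mid (a point): middle (on the axis, half-way up) of the smallest of the three screw-cap glass bottles (blue cap, dark label): body 46 mm in diameter, 86 mm tall in all, standing upright on the bench; the ribbed cap, 40 mm in diameter, is its top 24 mm and is where to grasp it from above. z along its axis, up. Rigid, cap fixed
- bottle_medium_mid (a point): middle (on the axis, half-way up) of the middle-sized of the three screw-cap glass bottles (off-white cap, slim body): body 56 mm in diameter, 129 mm tall in all, standing upright on the bench; the ribbed cap, 44 mm in diameter, is its top 24 mm and is where to grasp it from above. z along its axis, up. Rigid, cap fixed
- bottle_large_mid (a point): middle (on the axis, half-way up) of the largest of the three screw-cap glass bottles (blue cap): body 70 mm in diameter, 142 mm tall in all, standing upright on the bench; the ribbed cap, 48 mm in diameter, is its top 24 mm and is where to grasp it from above. z along its axis, up. Rigid, cap fixed
- tube_mid (a point): middle (on the axis, half-way up) of the only screw-cap tube in the rack: 106 mm long, body 16 mm in diameter with a conical lower end, orange cap 22 mm in diameter and 14 mm tall at the top, where to grasp it from above. It stands upright in a hole of the rack, its tip 15 mm above the bench. z along its axis, up
- clamp_small_floor (a point): centre of the inner floor (a black rubber pad, 3 mm above the platform) of the smallest spring clamp on the shaker: a steel dish with 6 upright leaf fingers and a thin spring round them, 53 mm wide inside. Finger tips turn outward as a lead-in (6 mm more all round), ending 35 mm above the floor. Open from above, fixed, fingers stiff; its bottle slides in with 7 to 8 mm of play in all. z up
- clamp_medium_floor (a point): centre of the inner floor (a black rubber pad, 3 mm above the platform) of the middle-sized spring clamp on the shaker: a steel dish with 6 upright leaf fingers and a thin spring round them, 63 mm wide inside. Finger tips turn outward as a lead-in (6 mm more all round), ending 39 mm above the floor. Open from above, fixed, fingers stiff; its bottle slides in with 7 to 8 mm of play in all. z up
- clamp_large_floor (a point): centre of the inner floor (a black rubber pad, 3 mm above the platform) of the largest spring clamp on the shaker: a steel dish with 8 upright leaf fingers and a thin spring round them, 78 mm wide inside. Finger tips turn outward as a lead-in (6 mm more all round), ending 43 mm above the floor. Open from above, fixed, fingers stiff; its bottle slides in with 7 to 8 mm of play in all. z up
- tube_sleeve_floor (a point): centre of the inner floor of the upright aluminium tube sleeve on the shaker's platform: bore 19 mm, floor 3 mm above the platform, mouth 50 mm above the floor and widened like a funnel to about 30 mm; 41 mm across outside at the mouth. Open from above, fixed. z up
- shaker: low orbital shaker, switched off, fixed to the bench: white housing with a square grey perforated platform, 280 x 280 mm, whose top is 50 mm above the bench; the origin is the centre of its underside. The three spring clamps and the tube sleeve sit on the platform in a 2 x 2 pattern 130 mm apart, any one in any of the four places
- rack: blue tube rack, 210 mm long (its y axis), 75 mm wide (x), 66 mm tall, fixed to the bench; the origin is the centre of its underside. Twelve holes, all empty but the one that holds the tube
Not all that is in view belongs to the job. Leave any brown or pink look-alike of the part that bears bottle_small_mid alone.

How it is judged:
By the outcome, as a careful person would: the job done as asked, in the order asked, and still so for the second after the job is handed in, with the robot touching nothing.
It also fails if it takes over 115 s, if anything falls off the work surface, if the arm or the gripper's body presses on something with over 40 N, if the wrist force passes 120 N, or if a joint passes its speed limit or range.

### The arm

A 6-joint arm with a two-finger parallel gripper is mounted at the origin on a cart in front of the work surface, level with it; the furniture and walls round the work are solid. World frame = base frame: x ahead of the robot, y to its left, z up, the work surface at z = 0. Lengths are in m, angles in rad, forces in N, time in s.
With the tool pointing down it reaches from about 0.275 to 0.75 m from the base axis. Payload 10.2 kg.
Tool frame: the origin (TCP) lies at the very end of the fingers, on their centre line; the grasp point (between the pads) lies 19 mm behind it (bot.grip_point_offset is the distance from the TCP to the grasp point, in m); z points along the fingers, y is the direction in which the jaws open and shut (so a half turn about z gives the same grasp; the last joint's range is limited). The gripper opens to 88 mm and grips with 3 to 60 N. Pads are 18 mm wide; open, the fingers measure 123 mm over their backs; the gripper's body (75 mm by 187 mm) begins 45 mm behind the grasp point.
Start: joints at [-1.485, 0.313, 1.498, -0, 1.331, -0.223], TCP at [0.16, -0.5, 0.239] pointing down, gripper open.
Joint ranges: [-2.94, 2.94], [-0.97, 2.17], [0.19, 2.56], [-1.23, 4.37], [0.02, 3.11], [-2.88, 2.88]. Speed limits (rad/s): [2.39, 2.39, 3.01, 3.14, 3.14, 3.14].

### API

Orientations are given as a rotation vector (axis times angle).
In Python, from cell import bot gives the robot as it stands.
- The arm moves only by the tool play_rows, never from a script. Its argument "commands" is a list of rows, each a list of 6 numbers: the shift along the world's x, y, z in mm, then the turn, a rotation vector about the world's x, y, z in degrees. In form: [[dx, dy, dz, ax, ay, az], ...]. A call has 1 to 20 rows; each row is the pose to reach, as a shift and turn from the pose commanded when the call began; what a row does not reach only later rows make up. A row lasts 1/10 s, in which the tool goes at most 50 mm and 8.59 degrees, less where a joint would pass 70% of its speed; a pose out of reach is approached as far as the arm can. A call with a gripper value outside its range is refused whole. "jaw" is the closure, from 0 (fully open) to 1 (shut), set as the call begins (left out, the last holds). The fingers move at their own pace and stop on an object; "force" is the grip in N (left out, the last holds). Time passes only in rows, so rows that repeat a pose let the fingers close. It gives the time, the measured TCP pose, the force and the opening at its end, in the units of the state.
- bot.sense(): the state, without advancing time (a new reading comes with each control period).
- bot.read_camera(name): name is "side" or "top" or "wrist"; returns (picture, depth): 400x640x3 uint8, red, green, blue; 400x640 float32, m along the optical axis (not along the pixel's ray), 0 where there is no reading.
- bot.camera_info(name): a dict with "intrinsics" (3x3 intrinsics, pixels), "R" (3x3) and "t" (3): a world point X has camera coordinates R X + t. Camera axes: x right, y down, z forward; pixel columns grow to the right and rows downward; lengths in m; the calibration is good to about 2 mm. A picture is of the moment at which its call begins: read the wrist's pose just before it. camera_info takes no time and is no camera call; for the wrist camera it gives the pose at the moment of the call.
- bot.job_done(): hands the job in, once; it reports no verdict.
The state is a dict: "time": time; "joints": joint angles; "joint_velocities": joint speeds; "effort": joint torques, N m; "tcp_pos": TCP position; "ee_rot": TCP orientation; "contact_force": force on the tool from outside, world axes, zero at the start; "moment": the same for the moment, N m; "gripper_width": finger opening in m.
Only numpy, scipy, OpenCV 4.12 (cv2) and the standard library are available. Lean on these libraries where they do the work, as an engineer would, in place of code of your own. Each camera call takes 0.05 s, during which the arm holds its last target.

## Working session

There is one attempt and no reset: what is moved stays moved. The work goes in short steps, Python scripts to look and compute and a tool call to move; the robot and the scene stay as the last step left them, time stands still between calls to the robot, and variables do not carry over. Pictures are saved under pics/ and viewed, and the job is handed in when it is done.

Besides the shell and the picture viewer there is one more tool, called after "Emit:" by a JSON object that holds its "op" and its "data". play_rows: Moves the arm, as the interface text tells. Its arguments: {"type":"object","properties":{"commands":{"type":"array","items":{"type":"array","items":{"type":"number"}}},"jaw":{"type":"number"},"force":{"type":"number"}},"required":["commands"]}

```bash
mkdir -p pics; ls
python3 - <<'E'
from cell import bot
import cv2,numpy as np
s=bot.sense();print(s)
for n in("side","top","wrist"):
    ci=bot.camera_info(n)
    p,d=bot.read_camera(n)
    np.savez(f"pics/{n}0.npz",p=p,d=d,K=ci["intrinsics"],R=ci["R"],t=ci["t"])
    cv2.imwrite(f"pics/{n}0.png",p[:,:,::-1]);print(n,ci)
E
```

```text
pics
{'time': 0.0, 'joints': array([-1.48542723e+00,  3.13432275e-01,  1.49844965e+00, -3.93200142e-05,
        1.33099306e+00, -2.23446718e-01]), 'joint_velocities': array([-0.00142976,  0.00081903,  0.00042169,  0.00022237,  0.00010188,
       -0.00268579]), 'effort': array([-5.48253793e-04, -4.02208507e+01, -2.52271324e+01,  6.94274646e-02,
        3.52177536e-02, -6.93009656e-05]), 'tcp_pos': array([ 0.15949725, -0.4999197 ,  0.23816541]), 'ee_rot': array([-3.10294747e+00, -4.82978871e-01, -7.90763462e-05]), 'contact_force': array([ 0.16929425,  0.30320529, -0.28533795]), 'moment': array([-0.01143523, -0.0091302 ,  0.04934669]), 'gripper_width': 0.08790984297805271}
side {'intrinsics': array([[435.69748633,   0.        , 319.99474465],
       [  0.        , 435.69748633, 202.55610855],
       [  0.        ,   0.        ,   1.        ]]), 'R': array([[ 0.99934977,  0.03160603,  0.0173524 ],
       [ 0.03348697, -0.63517481, -0.77164214],
       [-0.01336674,  0.77172147, -0.63582018]]), 't': array([-0.56644584,  0.07072066,  1.10591463])}
top {'intrinsics': array([[484.54605727,   0.        , 314.953003  ],
       [  0.        , 484.54605727, 196.16958149],
       [  0.        ,   0.        ,   1.        ]]), 'R': array([[-0.00267007, -0.99996548,  0.00786792],
       [-0.98204202,  0.00113781, -0.18865887],
       [ 0.18864341, -0.00823036, -0.98201116]]), 't': array([0.08102804, 0.55832206, 1.41734109])}
wrist {'intrinsics': array([[287.79213188,   0.        , 317.80609619],
       [  0.        , 287.79213188, 198.7561225 ],
       [  0.        ,   0.        ,   1.        ]]), 'R': array([[ 3.03401086e-01, -9.52862674e-01, -7.11428940e-04],
       [-9.15184573e-01, -2.91611715e-01,  2.78208205e-01],
       [-2.65301675e-01, -8.37575826e-02, -9.60520530e-01]]), 't': array([-0.52339776, -0.03656908,  0.38950405])}
```

View pics/top0.png

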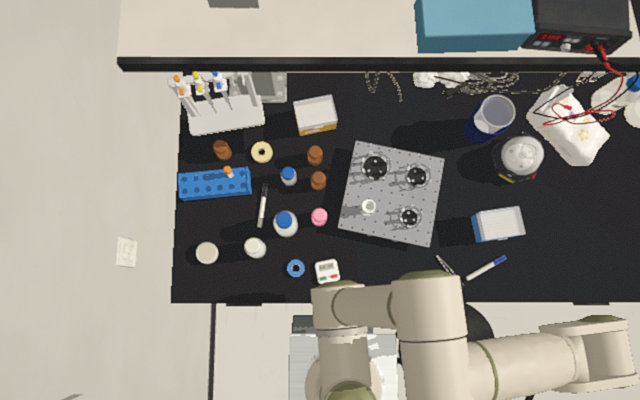

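View pics/side0.png

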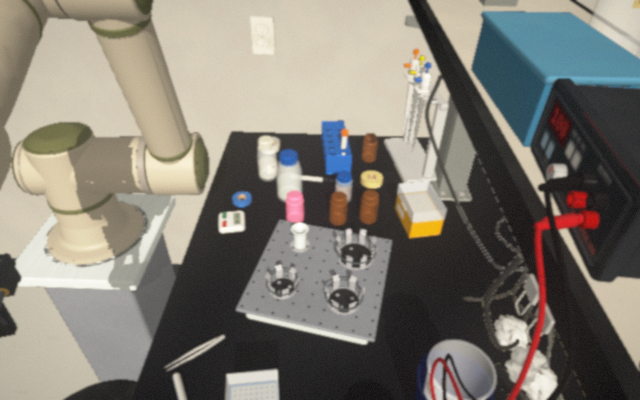

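View pics/wrist0.png

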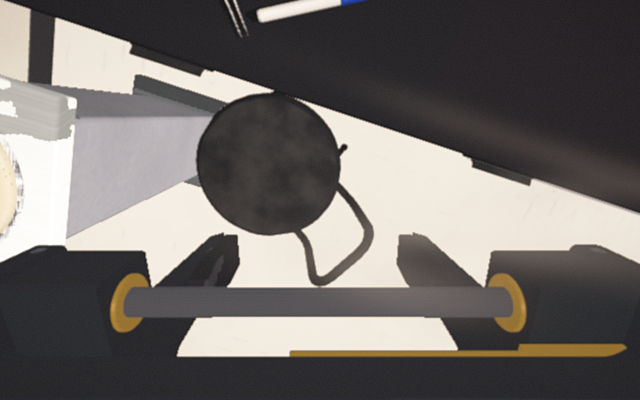

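Run:
```python
import cv2
t=cv2.imread("pics/top0.png")
cv2.imwrite("pics/c1.png",cv2.resize(t[130:290,170:350],None,fx=4.4,fy=3.7,interpolation=cv2.INTER_CUBIC)) if 0 else cv2.imwrite("pics/c1.png",cv2.resize(t[140:290,170:350],None,fx=4,fy=4,interpolation=cv2.INTER_CUBIC))
cv2.imwrite("pics/c2.png",cv2.resize(t[130:260,320:460],None,fx=4,fy=4,interpolation=cv2.INTER_CUBIC))
s=cv2.imread("pics/side0.png")
cv2.imwrite("pics/c3.png",cv2.resize(s[110:240,220:400],None,fx=4,fy=4,interpolation=cv2.INTER_CUBIC))
```

```text
(no output)
```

View pics/c1.png

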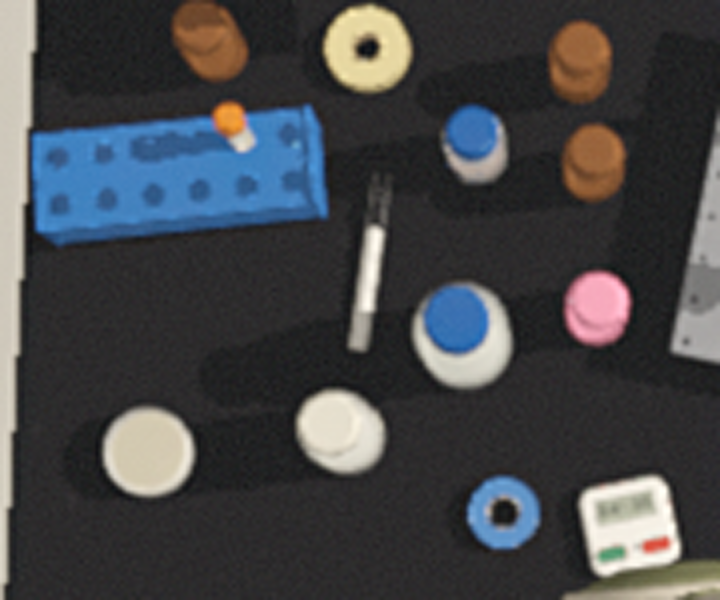

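View pics/c2.png

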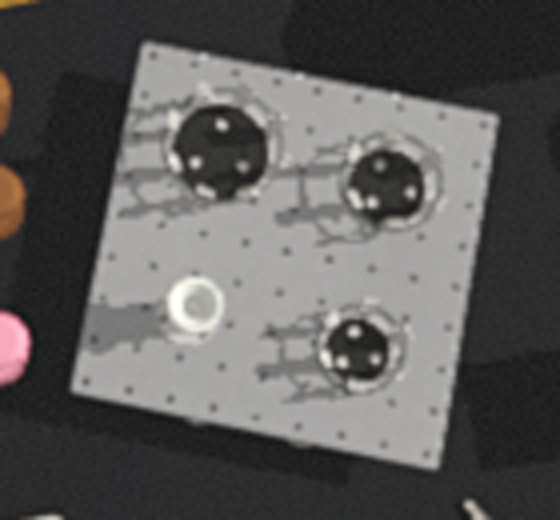

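View pics/c3.png

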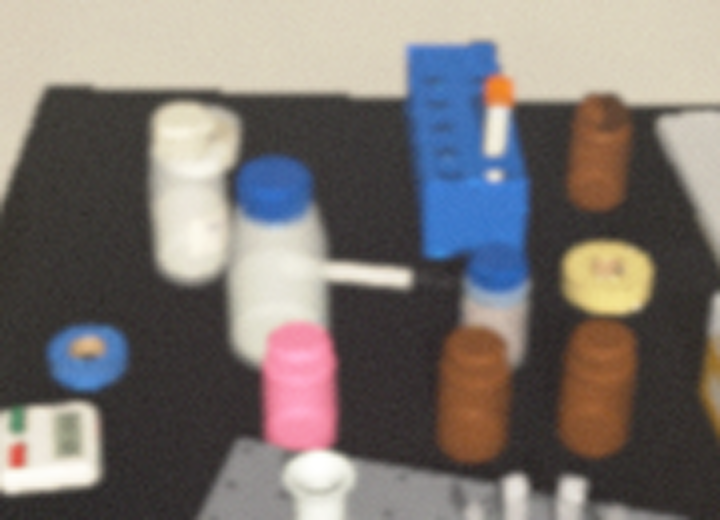

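```bash
cat > h.py <<'E'
import numpy as np,cv2
def load(n): return np.load(f"pics/{n}.npz")
def ray(c,u,v,z):
    K,R,t=c["K"],c["R"],c["t"]
    C=-R.T@t; d=R.T@np.linalg.solve(K,[u,v,1.]); return C+d*(z-C[2])/d[2]
def cloud(c):
    K,R,t,d=c["K"],c["R"],c["t"],c["d"]
    v,u=np.mgrid[:400,:640]; P=np.stack([(u-K[0,2])/K[0,0]*d,(v-K[1,2])/K[1,1]*d,d],-1)
    return (P-t)@R
E
python3 - <<'E'
from h import *
c=load("top0");W=cloud(c)
pts=dict(small=(288.5,173,.086),med=(253,245.75,.129),large=(284.25,220,.142),tube=(227.5,169.5,.121),
cL=(375,168,.053),cM=(416.5,176,.053),cS=(409.25,217,.053),slv=(368.75,206.25,.103))
for k,(u,v,z) in pts.items():
    r=ray(c,u,v,z); ui,vi=int(round(u)),int(round(v))
    print(k,r.round(4),'depth',np.median(W[vi-1:vi+2,ui-1:ui+2].reshape(-1,3),0).round(4), 'r',np.hypot(r[0],r[1]).round(3))
    # colour/height blob refinement
    m=(abs(W[...,2]-z)<.008)&(c["d"]>0)&(np.hypot(W[...,0]-r[0],W[...,1]-r[1])<.035)
    if m.any(): q=W[m]; print('   blob',q[:,:2].mean(0).round(4),((q.max(0)+q.min(0))/2).round(4),np.ptp(q,axis=0).round(3),m.sum())
# side view cross check
s=load("side0")
for k,(u,v,z) in pts.items():
    r=ray(c,u,v,z);x=s["K"]@(s["R"]@r+s["t"]);print(k,(x[:2]/x[2]).round(1))
E
```

```text
small [0.6228 0.1592 0.086 ] depth [0.6226 0.1606 0.0852] r 0.643
   blob [0.623  0.1636] [0.6237 0.1637 0.0862] [0.038 0.036 0.015] 136
med [0.4019 0.2554 0.129 ] depth [0.4013 0.2556 0.1286] r 0.476
   blob [0.4015 0.2606] [0.4014 0.2605 0.1281] [0.04  0.042 0.013] 182
large [0.473  0.1674 0.142 ] depth [0.4731 0.1682 0.1398] r 0.502
   blob [0.4735 0.1707] [0.4736 0.1712 0.1418] [0.046 0.046 0.015] 223
tube [0.6249 0.3355 0.121 ] depth [0.6248 0.3344 0.1172] r 0.709
   blob [0.6259 0.3401] [0.6257 0.3396 0.1201] [0.023 0.02  0.013] 42
cL [ 0.6463 -0.1047  0.053 ] depth [ 0.6473 -0.1044  0.0515] r 0.655
   blob [ 0.6469 -0.1048] [ 0.6463 -0.1048  0.0529] [0.07  0.069 0.015] 380
cM [ 0.621  -0.2313  0.053 ] depth [ 0.6213 -0.2296  0.0518] r 0.663
   blob [ 0.6224 -0.2315] [ 0.6211 -0.2317  0.0533] [0.065 0.067 0.015] 339
cS [ 0.4942 -0.204   0.053 ] depth [ 0.4942 -0.2038  0.0527] r 0.535
   blob [ 0.4936 -0.2032] [ 0.4945 -0.2033  0.0532] [0.067 0.066 0.015] 297
slv [ 0.5187 -0.0766  0.103 ] depth [ 0.5256 -0.0826  0.0665] r 0.524
   blob [ 0.5201 -0.0744] [ 0.5195 -0.0744  0.1022] [0.036 0.036 0.013] 94
small [343.3 174.2]
med [264.6 138.9]
large [287.1 153.1]
tube [344.1 129.4]
cL [354.2 254.9]
cM [343.5 299.8]
cS [282.5 287. ]
slv [298.2 228.2]
```

Emit:
{"op": "play_rows", "data": {"commands": [[0, 0, 50, 0, 0, 0], [0, 0, 60, 0, 0, 0], [313, 660, 60, 0, 0, 0], [313, 660, 60, 0, 0, 0], [313, 660, 60, 0, 0, 0], [313, 660, 60, 0, 0, 0], [313, 660, 60, 0, 0, 0], [313, 660, 60, 0, 0, 0], [313, 660, 60, 0, 0, 0], [313, 660, 60, 0, 0, 0], [313, 660, 60, 0, 0, 0], [313, 660, 60, 0, 0, 0], [313, 660, 60, 0, 0, 0], [313, 660, 60, 0, 0, 0], [313, 660, 60, 0, 0, 0], [313, 660, 60, 0, 0, 0], [313, 660, 60, 0, 0, 0], [313, 660, 60, 0, 0, 0], [313, 660, 60, 0, 0, 0], [313, 660, 60, 0, 0, 0]], "jaw": 0, "force": 30}}

```text
time: 2.15
tcp_pos: [0.4723, 0.1589, 0.2987]
ee_rot: [3.104, 0.482, -0.0]
contact_force: [-0.3, -0.2, 0.7]
gripper_width: 0.0879
```

```bash
cat >> h.py <<'E'
def snap(n,tag):
    from cell import bot
    ci=bot.camera_info(n); s=bot.sense(); p,d=bot.read_camera(n)
    np.savez(f"pics/{tag}.npz",p=p,d=d,K=ci["intrinsics"],R=ci["R"],t=ci["t"])
    cv2.imwrite(f"pics/{tag}.png",p[:,:,::-1]); return s
E
python3 - <<'E'
from h import *
s=snap("wrist","w1");print(s["time"],s["tcp_pos"],s["ee_rot"],s["joints"])
c=load("w1");W=cloud(c)
for k,r in dict(small=(.623,.1615,.086),med=(.4015,.259,.129),large=(.4735,.170,.142),tube=(.6255,.338,.121)).items():
    x=c["K"]@(c["R"]@np.array(r)+c["t"]);print(k,(x[:2]/x[2]).round(1))
    m=(abs(W[...,2]-r[2])<.006)&(c["d"]>0)&(np.hypot(W[...,0]-r[0],W[...,1]-r[1])<.035)
    if m.any(): q=W[m]; print('   blob',((q.max(0)+q.min(0))/2).round(4),np.ptp(q,axis=0).round(3),m.sum())
E
```

```text
2.15 [0.47225422 0.15893888 0.29868893] [ 3.10426686e+00  4.81567797e-01 -3.39150910e-04] [ 8.91781285e-02  2.15821606e-01  1.46767185e+00 -2.09701009e-04
  1.45830207e+00  1.35218971e+00]
small [357.1  49.2]
   blob [0.6258 0.1647 0.0843] [0.039 0.039 0.008] 1061
med [218.  214.3]
   blob [0.4047 0.2621 0.1269] [0.043 0.043 0.008] 1042
large [309.4 181.6]
   blob [0.4761 0.1722 0.1401] [0.047 0.047 0.008] 1473
tube [188.9 -23.4]
```

View pics/w1.png

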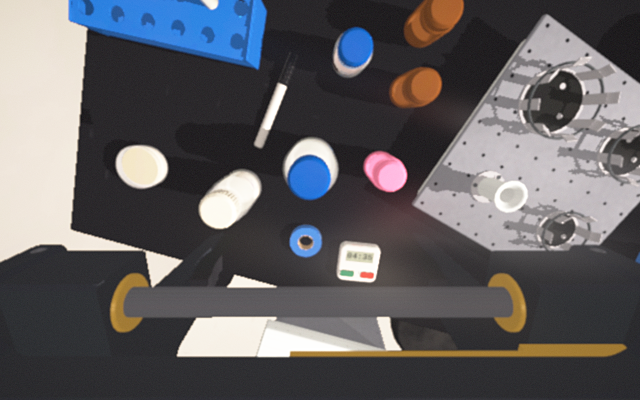

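Emit:
{"op": "play_rows", "data": {"commands": [[2, 12, -30, 0, 0, 0], [2, 12, -70, 0, 0, 0], [2, 12, -110, 0, 0, 0], [2, 12, -140, 0, 0, 0], [2, 12, -160, 0, 0, 0], [2, 12, -172, 0, 0, 0], [2, 12, -181, 0, 0, 0], [2, 12, -181, 0, 0, 0], [2, 12, -181, 0, 0, 0]]}}

```text
time: 3.1
tcp_pos: [0.475, 0.1717, 0.1185]
ee_rot: [3.104, 0.483, 0.002]
contact_force: [0.7, -0.9, 0.2]
gripper_width: 0.0878
```

Emit:
{"op": "play_rows", "data": {"commands": [[0, 0, 0, 0, 0, 0], [0, 0, 0, 0, 0, 0], [0, 0, 0, 0, 0, 0], [0, 0, 0, 0, 0, 0], [0, 0, 0, 0, 0, 0], [0, 0, 0, 0, 0, 0], [0, 0, 0, 0, 0, 0], [0, 0, 0, 0, 0, 0]], "jaw": 1, "force": 35}}

```text
time: 3.9
tcp_pos: [0.4745, 0.1718, 0.1177]
ee_rot: [3.104, 0.483, -0.0]
contact_force: [-0.3, -0.1, -0.8]
gripper_width: 0.0477
```

Emit:
{"op": "play_rows", "data": {"commands": [[0, 0, 15, 0, 0, 0], [0, 0, 45, 0, 0, 0], [0, 0, 85, 0, 0, 0], [0, 0, 125, 0, 0, 0], [0, 0, 150, 0, 0, 0], [20, -40, 150, 0, 0, 0], [40, -85, 150, 0, 0, 0], [60, -130, 150, 0, 0, 0], [80, -165, 150, 0, 0, 0], [90, -177, 150, 0, 0, 0], [90, -177, 150, 0, 0, 0], [90, -177, 150, 0, 0, 0]]}}

```text
time: 5.1
tcp_pos: [0.5641, -0.0047, 0.267]
ee_rot: [-3.103, -0.483, 0.002]
contact_force: [0.6, -0.1, -4.0]
gripper_width: 0.0475
```

Run:
```python
from h import *
s=snap("wrist","w2");print(s["time"],s["tcp_pos"],s["ee_rot"],s["contact_force"],s["gripper_width"])
snap("top","t2")
for n in("w1","w2","t2"):
  c=load(n)
  for k,r in dict(cL=(.6463,-.1047,.053),cM=(.621,-.2313,.053),cS=(.494,-.2035,.053),sl=(.519,-.0755,.103)).items():
    x=c["K"]@(c["R"]@np.array(r)+c["t"]);print(n,k,(x[:2]/x[2]).round(1))
```

```text
5.1 [ 0.56407039 -0.00466833  0.26703235] [-3.10315672e+00 -4.82985899e-01  2.43045295e-03] [ 0.56626461 -0.06669702 -3.97415684] 0.04748681671199161
w1 cL [553.6 104.7]
w1 cM [626.5 153.1]
w1 cS [559.1 230.5]
w1 sl [511. 199.]
w2 cL [417.2 136.3]
w2 cM [500.5 186. ]
w2 cS [439.5 264.5]
w2 sl [365.1 237.7]
t2 cL [375. 168.]
t2 cM [416.5 176. ]
t2 cS [409.1 217.1]
t2 sl [368.4 206.1]
```

View pics/w2.png

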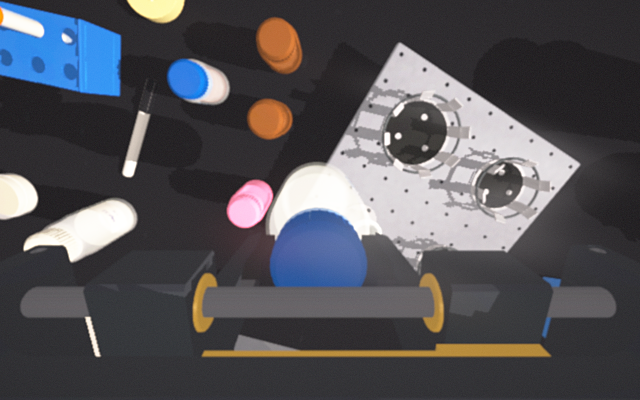

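View pics/t2.png

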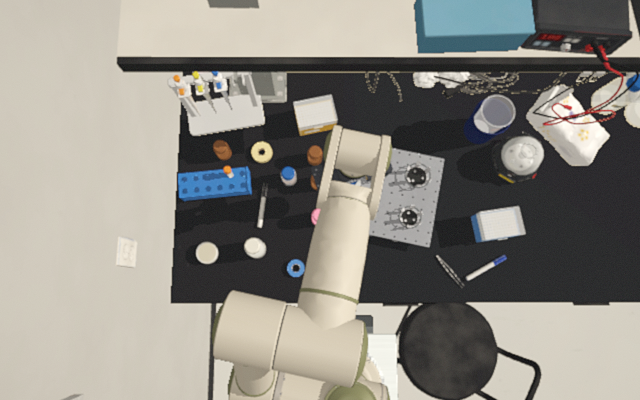

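Run:
```python
import cv2
t=cv2.imread("pics/w2.png")
cv2.imwrite("pics/c4.png",cv2.resize(t[80:230,360:560],None,fx=4,fy=4,interpolation=cv2.INTER_CUBIC))
```

```text
(no output)
```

View pics/c4.png

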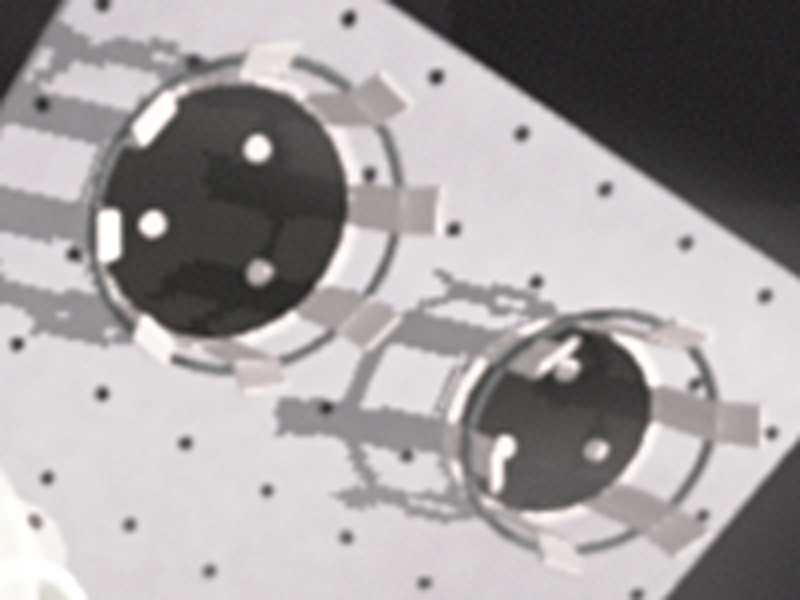

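Run:
```python
from h import *
c=load("w2");print(ray(c,415.5,132.6,.053),ray(c,498.7,184.6,.053))
W=cloud(c)
for r in((.6463,-.1047),(.621,-.2313)):
  for lo,hi in((.048,.056),(.078,.092)):
    m=(W[...,2]>lo)&(W[...,2]<hi)&(np.hypot(W[...,0]-r[0],W[...,1]-r[1])<(.038 if lo<.06 else .06)); q=W[m]
    print(lo,q.mean(0).round(4),((q.max(0)+q.min(0))/2).round(4),np.ptp(q,axis=0).round(3),m.sum())
# held bottle cap
m=(abs(W[...,2]-.291)<.006)&(np.hypot(W[...,0]-.564,W[...,1]+.005)<.04);q=W[m];print(((q.max(0)+q.min(0))/2).round(4),np.ptp(q,axis=0).round(3),m.sum())
```

```text
[ 0.64973286 -0.10095496  0.053     ] [ 0.62194493 -0.22822565  0.053     ]
0.048 [ 0.6478 -0.1044  0.0527] [ 0.6463 -0.1045  0.0528] [0.076 0.075 0.006] 2979
0.078 [ 0.6521 -0.1096  0.0871] [ 0.6483 -0.1005  0.0851] [0.09  0.09  0.014] 778
0.048 [ 0.6216 -0.2317  0.0523] [ 0.6208 -0.2313  0.0521] [0.074 0.075 0.008] 2029
0.078 [ 0.622  -0.2381  0.0842] [ 0.6211 -0.2276  0.084 ] [0.079 0.073 0.012] 511
[ 0.5691 -0.0012  0.291 ] [0.041 0.072 0.012] 6610
```

Emit:
{"op": "play_rows", "data": {"commands": [[30, -35, 0, 0, 0, 0], [60, -70, 0, 0, 0, 0], [78, -90, 0, 0, 0, 0], [83, -97, 0, 0, 0, 0], [83, -97, 0, 0, 0, 0], [83, -97, -25, 0, 0, 0], [83, -97, -45, 0, 0, 0], [83, -97, -58, 0, 0, 0], [83, -97, -68, 0, 0, 0], [83, -97, -76, 0, 0, 0], [83, -97, -82, 0, 0, 0], [83, -97, -87, 0, 0, 0], [83, -97, -91, 0, 0, 0], [83, -97, -91, 0, 0, 0]]}}

```text
time: 6.6
tcp_pos: [0.6474, -0.1022, 0.1762]
ee_rot: [-3.104, -0.483, 0.001]
contact_force: [-0.4, 0.4, -4.7]
gripper_width: 0.0468
```

Run:
```python
from h import *
s=snap("side","s3");print(s["time"],s["tcp_pos"],s["contact_force"],s["moment"])
t=cv2.imread("pics/s3.png");cv2.imwrite("pics/s3c.png",cv2.resize(t[150:350,230:430],None,fx=3,fy=3))
```

```text
6.6 [ 0.64738079 -0.10217008  0.17616945] [-0.44882034  0.3757583  -4.70606099] [-0.06450817 -0.15070035 -0.00210197]
```

View pics/s3c.png

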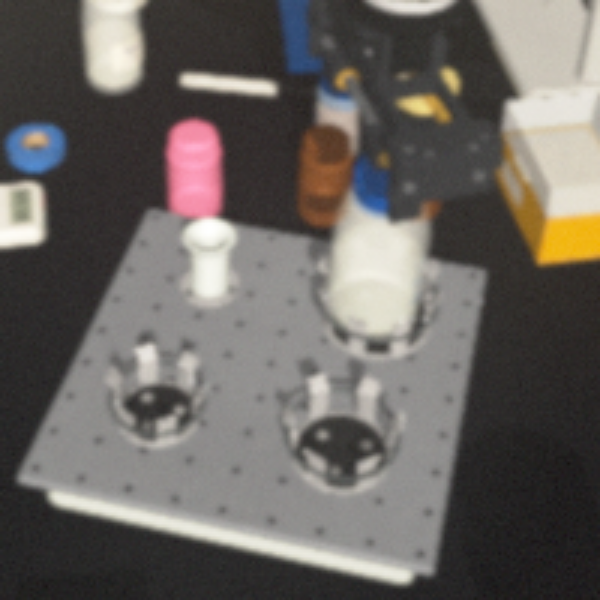

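Emit:
{"op": "play_rows", "data": {"commands": [[0, 0, -2, 0, 0, 0], [0, 0, -4, 0, 0, 0], [0, 0, -5, 0, 0, 0], [0, 0, -6, 0, 0, 0], [0, 0, -7, 0, 0, 0], [0, 0, -7, 0, 0, 0]]}}

```text
time: 7.25
tcp_pos: [0.6485, -0.1023, 0.1732]
ee_rot: [3.102, 0.483, 0.007]
contact_force: [-2.7, 1.3, 14.0]
gripper_width: 0.0466
```

Emit:
{"op": "play_rows", "data": {"commands": [[0, 0, -5, 0, 0, 0], [0, 0, -5, 0, 0, 0], [0, 0, -5, 0, 0, 0], [0, 0, -5, 0, 0, 0]], "jaw": 0.35}}

```text
time: 7.65
tcp_pos: [0.6476, -0.1022, 0.1648]
ee_rot: [3.104, 0.483, 0.0]
contact_force: [-0.3, 0.6, 0.7]
gripper_width: 0.0573
```

Emit:
{"op": "play_rows", "data": {"commands": [[0, 0, 20, 0, 0, 0], [0, 0, 60, 0, 0, 0], [0, 0, 100, 0, 0, 0], [-10, 40, 120, 0, 0, 0], [-20, 90, 120, 0, 0, 0], [-30, 140, 120, 0, 0, 0], [-35, 180, 120, 0, 0, 0], [-40, 210, 120, 0, 0, 0], [-40, 220, 120, 0, 0, 0], [-40, 220, 120, 0, 0, 0], [-40, 220, 120, 0, 0, 0]], "jaw": 0}}

```text
time: 8.75
tcp_pos: [0.6079, 0.1166, 0.2845]
ee_rot: [3.104, 0.482, -0.0]
contact_force: [0.6, -0.0, -0.5]
gripper_width: 0.0879
```

Run:
```python
from h import *
s=snap("wrist","w4");print(s["time"],s["tcp_pos"],s["ee_rot"],s["contact_force"])
snap("side","s4")
c=load("w4");W=cloud(c)
for k,r,z in(("small",(.6255,.1645),.086),("tube",(.627,.340),.121),("L",(.648,-.102),.195)):
    m=(abs(W[...,2]-z)<.007)&(np.hypot(W[...,0]-r[0],W[...,1]-r[1])<.035); q=W[m]
    if len(q):print(k,((q.max(0)+q.min(0))/2).round(4),np.ptp(q,axis=0).round(3),m.sum())
t=cv2.imread("pics/s4.png");cv2.imwrite("pics/s4c.png",cv2.resize(t[150:350,230:430],None,fx=3,fy=3))
```

```text
8.75 [0.60788768 0.11660988 0.28454089] [ 3.10406112e+00  4.81550797e-01 -3.35179702e-04] [ 0.56163988 -0.0390694  -0.50301303]
small [0.626  0.1651 0.0836] [0.039 0.039 0.009] 860
tube [0.6283 0.3412 0.1179] [0.022 0.022 0.008] 393
L [ 0.647  -0.0976  0.1926] [0.043 0.045 0.009] 1825
```

View pics/w4.png

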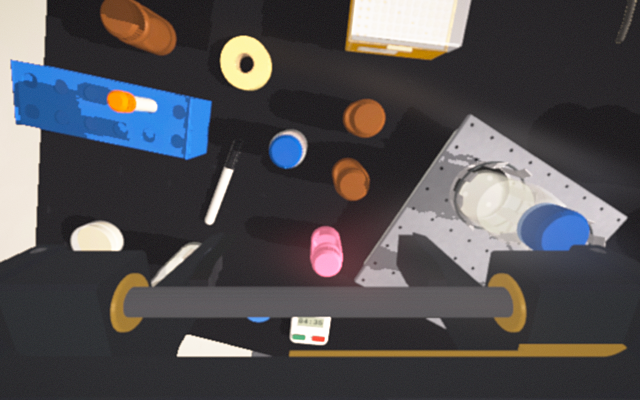

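View pics/s4c.png

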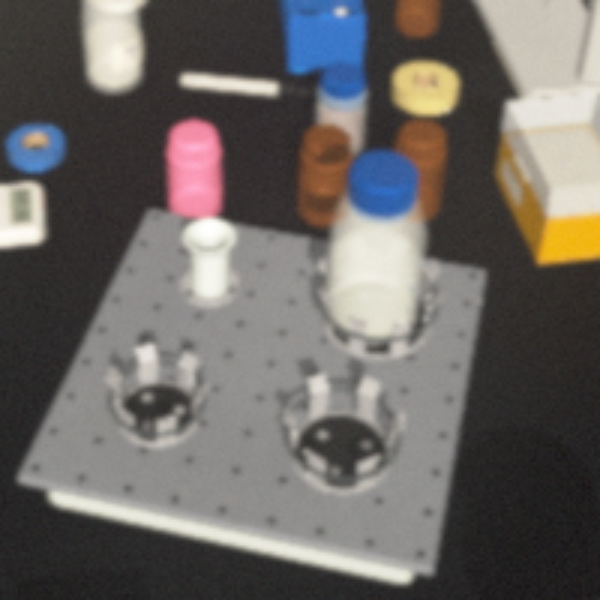

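Run:
```python
from h import *
c=load("w4");W=cloud(c)
for u,v in((350,175),(363,115),(288,150),(326,250)):
    p=W[v,u];m=(abs(W[...,2]-.084)<.007)&(np.hypot(W[...,0]-p[0],W[...,1]-p[1])<.035);q=W[m]
    print(p.round(3),((q.max(0)+q.min(0))/2).round(4),np.ptp(q,axis=0).round(3))
```

```text
[0.622 0.081 0.084] [0.6113 0.0738 0.0825] [0.04  0.039 0.011]
[0.693 0.09  0.086] [0.6916 0.0841 0.0827] [0.039 0.039 0.011]
[0.629 0.161 0.086] [0.626  0.1651 0.0833] [0.039 0.039 0.01 ]
[0.517 0.078 0.083] [0.501  0.0717 0.0824] [0.036 0.039 0.011]
```

Emit:
{"op": "play_rows", "data": {"commands": [[17, 46, -20, 0, 0, 0], [17, 46, -50, 0, 0, 0], [17, 46, -90, 0, 0, 0], [17, 46, -130, 0, 0, 0], [17, 46, -165, 0, 0, 0], [17, 46, -190, 0, 0, 0], [17, 46, -207, 0, 0, 0], [17, 46, -217, 0, 0, 0], [17, 46, -224, 0, 0, 0], [17, 46, -224, 0, 0, 0], [17, 46, -224, 0, 0, 0]], "jaw": 0.25}}

```text
time: 9.95
tcp_pos: [0.625, 0.1636, 0.0615]
ee_rot: [3.104, 0.483, 0.002]
contact_force: [-0.2, 0.8, 0.5]
gripper_width: 0.066
```

Emit:
{"op": "play_rows", "data": {"commands": [[0, 0, 0, 0, 0, 0], [0, 0, 0, 0, 0, 0], [0, 0, 0, 0, 0, 0], [0, 0, 0, 0, 0, 0], [0, 0, 0, 0, 0, 0], [0, 0, 0, 0, 0, 0], [0, 0, 0, 0, 0, 0]], "jaw": 1, "force": 45}}

```text
time: 10.65
tcp_pos: [0.6248, 0.1637, 0.0611]
ee_rot: [3.104, 0.483, 0.001]
contact_force: [0.0, -1.8, 4.0]
gripper_width: 0.0431
```

Emit:
{"op": "play_rows", "data": {"commands": [[0, 0, 0, 0, 0, 0], [0, 0, 0, 0, 0, 0], [0, 0, 0, 0, 0, 0]]}}

```text
time: 10.95
tcp_pos: [0.6248, 0.1637, 0.0611]
ee_rot: [3.104, 0.483, 0.001]
contact_force: [0.8, -2.2, 5.8]
gripper_width: 0.0432
```

Run:
```python
from h import *
s=snap("wrist","w5");print(s["time"],s["tcp_pos"],s["gripper_width"],s["contact_force"])
```

```text
10.95 [0.62481364 0.16373284 0.06107608] 0.04318176852167325 [ 0.78236566 -2.20648532  5.84045615]
```

View pics/w5.png

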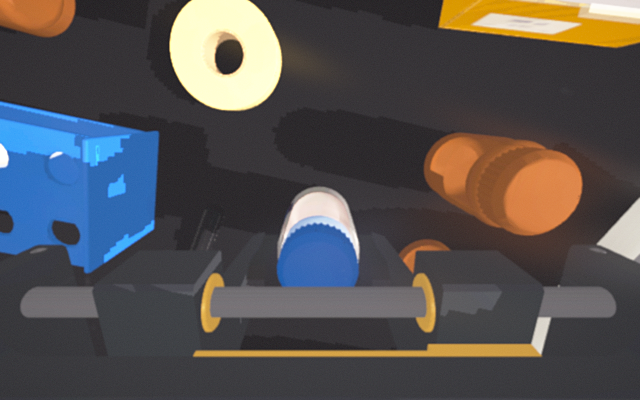

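Emit:
{"op": "play_rows", "data": {"commands": [[0, 0, 0, 0, 0, 0], [0, 0, 0, 0, 0, 0], [0, 0, 3, 0, 0, 0], [0, 0, 5, 0, 0, 0], [0, 0, 5, 0, 0, 0]], "jaw": 0.3}}

```text
time: 11.5
tcp_pos: [0.6246, 0.1639, 0.066]
ee_rot: [-3.104, -0.483, -0.001]
contact_force: [-0.0, -0.1, -0.5]
gripper_width: 0.0616
```

Emit:
{"op": "play_rows", "data": {"commands": [[0, 0, 0, 0, 0, 0], [0, 0, 0, 0, 0, 0], [0, 0, 0, 0, 0, 0], [0, 0, 0, 0, 0, 0], [0, 0, 0, 0, 0, 0], [0, 0, 0, 0, 0, 0], [0, 0, 0, 0, 0, 0]], "jaw": 1, "force": 45}}

```text
time: 12.2
tcp_pos: [0.6245, 0.1638, 0.0657]
ee_rot: [-3.104, -0.483, 0.0]
contact_force: [0.2, 0.2, -0.8]
gripper_width: 0.0416
```

Emit:
{"op": "play_rows", "data": {"commands": [[0, 0, 15, 0, 0, 0], [0, 0, 50, 0, 0, 0], [0, 0, 95, 0, 0, 0], [0, 0, 140, 0, 0, 0], [0, 0, 180, 0, 0, 0], [-30, -40, 195, 0, 0, 0], [-60, -80, 195, 0, 0, 0], [-90, -125, 195, 0, 0, 0], [-120, -165, 195, 0, 0, 0], [-150, -205, 195, 0, 0, 0], [-180, -245, 195, 0, 0, 0], [-200, -280, 195, 0, 0, 0], [-205, -294, 195, 0, 0, 0], [-205, -294, 195, 0, 0, 0], [-205, -294, 195, 0, 0, 0]]}}

```text
time: 13.7
tcp_pos: [0.4197, -0.1298, 0.2614]
ee_rot: [3.104, 0.483, 0.001]
contact_force: [1.3, -0.2, -1.3]
gripper_width: 0.0413
```

Run:
```python
from h import *
s=snap("wrist","w6");print(s["time"],s["tcp_pos"],s["gripper_width"],s["contact_force"])
c=load("w6")
for k,r in dict(cL=(.6463,-.1047,.053),cM=(.622,-.2303,.053),cS=(.495,-.2025,.053),sl=(.519,-.0755,.103)).items():
    x=c["K"]@(c["R"]@np.array(r)+c["t"]);print(k,(x[:2]/x[2]).round(1))
t=cv2.imread("pics/w6.png");cv2.imwrite("pics/w6c.png",cv2.resize(t[80:280,300:500],None,fx=3,fy=3,interpolation=cv2.INTER_CUBIC))
```

```text
13.7 [ 0.4197143  -0.1298026   0.26136695] 0.04129871456936021 [ 1.31549722 -0.21425945 -1.3381085 ]
cL [362.  -35.7]
cM [462.1  30.6]
cS [395.1 135.6]
sl [296.8  74.9]
```

View pics/w6.png

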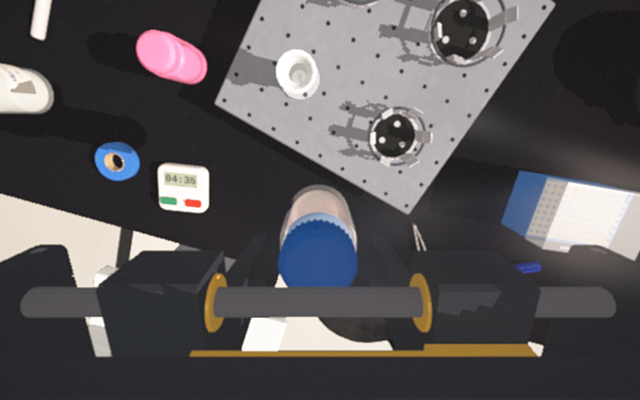

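View pics/w6c.png

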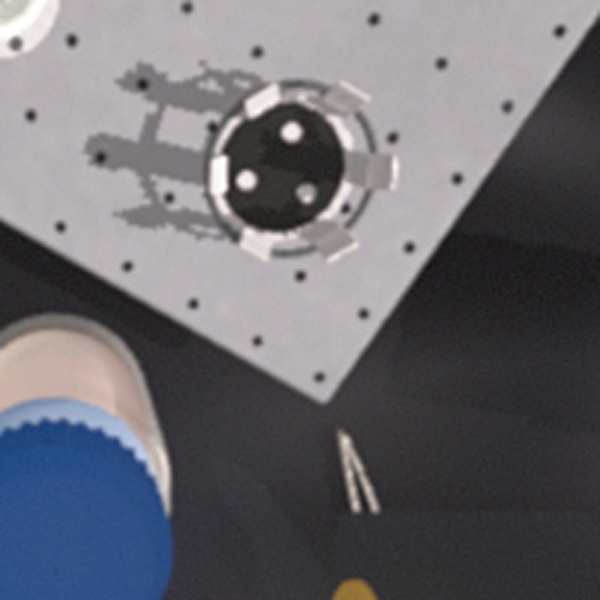

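Run:
```python
from h import *
c=load("w6");print(ray(c,393.3,135.5,.053),ray(c,298,73.5,.103))
t=cv2.imread("pics/w6.png");cv2.imwrite("pics/w6d.png",cv2.resize(t[40:110,260:340],None,fx=7,fy=7,interpolation=cv2.INTER_CUBIC))
```

```text
[ 0.49439017 -0.2003629   0.053     ] [ 0.52056043 -0.07627463  0.103     ]
```

View pics/w6d.png

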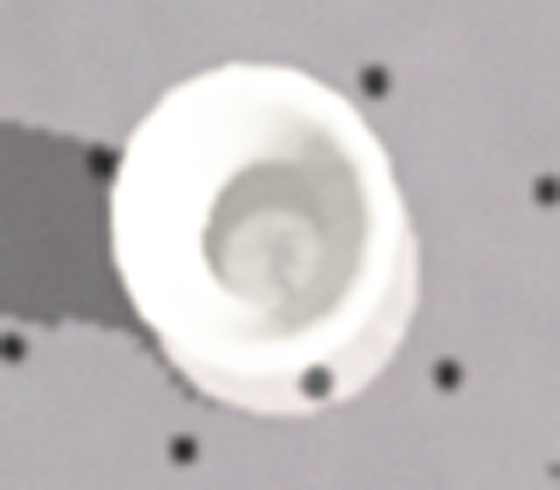

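Emit:
{"op": "play_rows", "data": {"commands": [[25, -25, 0, 0, 0, 0], [55, -52, 0, 0, 0, 0], [70, -67, 0, 0, 0, 0], [74, -71, -10, 0, 0, 0], [74, -71, -40, 0, 0, 0], [74, -71, -75, 0, 0, 0], [74, -71, -95, 0, 0, 0], [74, -71, -106, 0, 0, 0], [74, -71, -115, 0, 0, 0], [74, -71, -122, 0, 0, 0], [74, -71, -128, 0, 0, 0], [74, -71, -133, 0, 0, 0], [74, -71, -136, 0, 0, 0], [74, -71, -136, 0, 0, 0]]}}

```text
time: 15.15
tcp_pos: [0.4935, -0.2012, 0.1246]
ee_rot: [-3.104, -0.483, 0.0]
contact_force: [-0.1, 0.1, -1.0]
gripper_width: 0.0419
```

Run:
```python
from h import *
s=snap("side","s7");print(s["time"],s["tcp_pos"],s["contact_force"],s["moment"])
t=cv2.imread("pics/s7.png");cv2.imwrite("pics/s7c.png",cv2.resize(t[150:350,230:430],None,fx=3,fy=3))
```

```text
15.15 [ 0.49350041 -0.20118751  0.12456102] [-0.06902899  0.09754459 -1.0098219 ] [ 0.05044539 -0.05405806  0.01056066]
```

View pics/s7c.png

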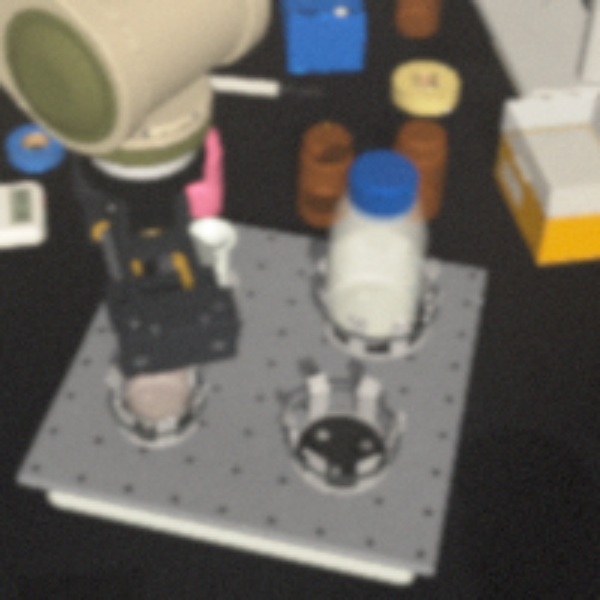

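Emit:
{"op": "play_rows", "data": {"commands": [[0, 0, -2, 0, 0, 0], [0, 0, -4, 0, 0, 0], [0, 0, -5, 0, 0, 0], [0, 0, -6, 0, 0, 0], [0, 0, -7, 0, 0, 0], [0, 0, -7, 0, 0, 0]]}}

```text
time: 15.8
tcp_pos: [0.4938, -0.2013, 0.1183]
ee_rot: [3.104, 0.483, 0.001]
contact_force: [0.2, 1.0, 3.0]
gripper_width: 0.0416
```

Emit:
{"op": "play_rows", "data": {"commands": [[0, 0, -1, 0, 0, 0], [0, 0, -2, 0, 0, 0], [0, 0, -2, 0, 0, 0]]}}

```text
time: 16.1
tcp_pos: [0.4942, -0.2014, 0.1181]
ee_rot: [3.103, 0.483, 0.003]
contact_force: [-5.2, 4.3, 20.4]
gripper_width: 0.0416
```

Emit:
{"op": "play_rows", "data": {"commands": [[0, 0, 0, 0, 0, 0], [0, 0, 0, 0, 0, 0], [0, 0, 0, 0, 0, 0], [0, 0, 0, 0, 0, 0]], "jaw": 0.4}}

```text
time: 16.5
tcp_pos: [0.4935, -0.2011, 0.1155]
ee_rot: [-3.104, -0.483, 0.001]
contact_force: [-0.5, -0.3, 1.0]
gripper_width: 0.0531
```

Emit:
{"op": "play_rows", "data": {"commands": [[0, 0, 30, 0, 0, 0], [0, 0, 80, 0, 0, 0], [0, 0, 125, 0, 0, 0], [0, 0, 150, 0, 0, 0], [81, 496, 150, 0, 0, 0], [81, 496, 150, 0, 0, 0], [81, 496, 150, 0, 0, 0], [81, 496, 150, 0, 0, 0], [81, 496, 150, 0, 0, 0], [81, 496, 150, 0, 0, 0], [81, 496, 150, 0, 0, 0], [81, 496, 150, 0, 0, 0], [81, 496, 150, 0, 0, 0], [81, 496, 150, 0, 0, 0], [81, 496, 150, 0, 0, 0], [81, 496, 150, 0, 0, 0], [81, 496, 150, 0, 0, 0], [81, 496, 150, 0, 0, 0]], "jaw": 0.2}}

```text
time: 18.3
tcp_pos: [0.5748, 0.2935, 0.266]
ee_rot: [3.104, 0.48, 0.0]
contact_force: [0.5, -0.2, -0.2]
gripper_width: 0.0703
```

Run:
```python
from h import *
s=snap("wrist","w8");print(s["time"],s["tcp_pos"],s["ee_rot"],s["joints"])
snap("side","s8")
c=load("w8");W=cloud(c)
for k,r,z in(("tube",(.627,.340),.121),):
    m=(abs(W[...,2]-z)<.005)&(np.hypot(W[...,0]-r[0],W[...,1]-r[1])<.035); q=W[m]
    if len(q):print(k,((q.max(0)+q.min(0))/2).round(4),np.ptp(q,axis=0).round(3),m.sum())
t=cv2.imread("pics/s8.png");cv2.imwrite("pics/s8c.png",cv2.resize(t[100:350,230:430],None,fx=2.4,fy=2.4))
c6=load("w6");print(ray(c6,295.9,70.4,.103),ray(load("top0"),368.4,205.9,.103))
```

```text
18.3 [0.57476368 0.29346278 0.26603457] [3.10449873e+00 4.80408373e-01 3.55556937e-04] [ 2.90940244e-01  5.76359209e-01  1.03576075e+00 -1.73005544e-04
  1.52926808e+00  1.55468748e+00]
tube [0.6282 0.3419 0.119 ] [0.021 0.021 0.006] 380
[ 0.5226177  -0.07352954  0.103     ] [ 0.51972486 -0.07561539  0.103     ]
```

View pics/w8.png

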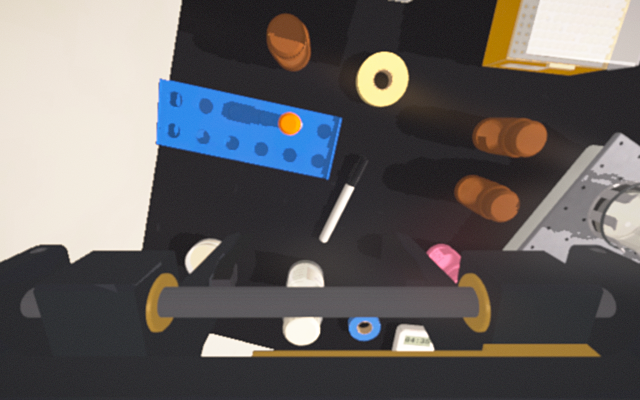

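View pics/s8c.png

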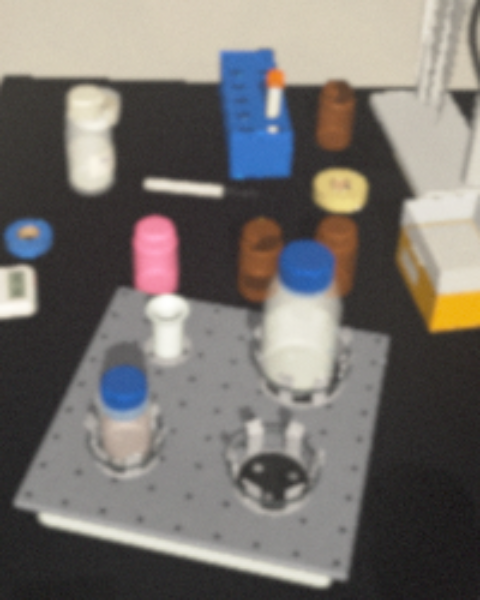

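Emit:
{"op": "play_rows", "data": {"commands": [[25, 25, 0, 0, 0, 0], [45, 40, -20, 0, 0, 0], [52, 46, -60, 0, 0, 0], [52, 46, -100, 0, 0, 0], [52, 46, -130, 0, 0, 0], [52, 46, -150, 0, 0, 0], [52, 46, -162, 0, 0, 0], [52, 46, -169, 0, 0, 0], [52, 46, -169, 0, 0, 0], [52, 46, -169, 0, 0, 0]]}}

```text
time: 19.4
tcp_pos: [0.627, 0.3409, 0.098]
ee_rot: [-3.104, -0.483, -0.003]
contact_force: [0.5, -0.4, -0.6]
gripper_width: 0.0701
```

Emit:
{"op": "play_rows", "data": {"commands": [[0, 0, 0, 0, 0, 0], [0, 0, 0, 0, 0, 0], [0, 0, 0, 0, 0, 0], [0, 0, 0, 0, 0, 0], [0, 0, 0, 0, 0, 0], [0, 0, 0, 0, 0, 0], [0, 0, 0, 0, 0, 0], [0, 0, 0, 0, 0, 0], [0, 0, 0, 0, 0, 0], [0, 0, 0, 0, 0, 0]], "jaw": 1, "force": 20}}

```text
time: 20.4
tcp_pos: [0.6265, 0.3408, 0.0967]
ee_rot: [3.104, 0.483, -0.0]
contact_force: [0.5, -1.1, 0.1]
gripper_width: 0.0205
```

Emit:
{"op": "play_rows", "data": {"commands": [[0, 0, 10, 0, 0, 0], [0, 0, 35, 0, 0, 0], [0, 0, 75, 0, 0, 0], [0, 0, 115, 0, 0, 0], [0, 0, 140, 0, 0, 0], [-20, -35, 150, 0, 0, 0], [-45, -75, 150, 0, 0, 0], [-68, -115, 150, 0, 0, 0], [-90, -155, 150, 0, 0, 0], [-115, -200, 150, 0, 0, 0], [-140, -245, 150, 0, 0, 0], [-165, -290, 150, 0, 0, 0], [-185, -325, 150, 0, 0, 0], [-197, -346, 150, 0, 0, 0], [-197, -346, 150, 0, 0, 0], [-197, -346, 150, 0, 0, 0], [-197, -346, 150, 0, 0, 0]]}}

```text
time: 22.1
tcp_pos: [0.43, -0.0045, 0.247]
ee_rot: [3.104, 0.485, 0.001]
contact_force: [-0.1, 0.6, -0.6]
gripper_width: 0.0203
```

Run:
```python
from h import *
s=snap("wrist","w9");print(s["time"],s["tcp_pos"],s["gripper_width"],s["contact_force"])
c=load("w9")
x=c["K"]@(c["R"]@np.array((.5226,-.0735,.103))+c["t"]);u,v=x[:2]/x[2];print(u,v);u,v=int(u),int(v)
t=cv2.imread("pics/w9.png");print(u-40,v-40);cv2.imwrite("pics/w9d.png",cv2.resize(t[v-40:v+40,u-40:u+40],None,fx=7,fy=7,interpolation=cv2.INTER_CUBIC))
```

```text
22.1 [ 0.42996965 -0.00451641  0.24702221] 0.020346378601722743 [-0.09472962  0.58790687 -0.56594463]
415.5350548175165 121.52954426937019
375 81
```

View pics/w9.png

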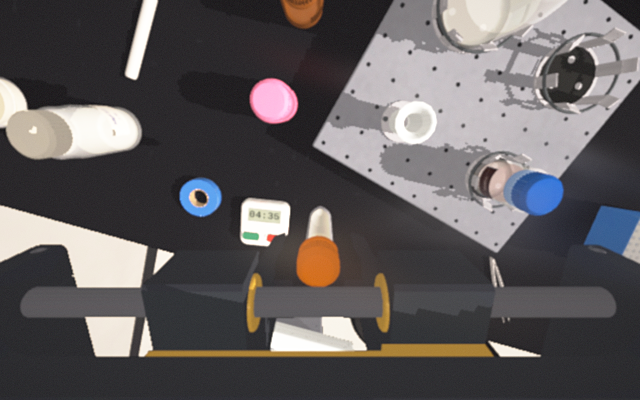

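View pics/w9d.png

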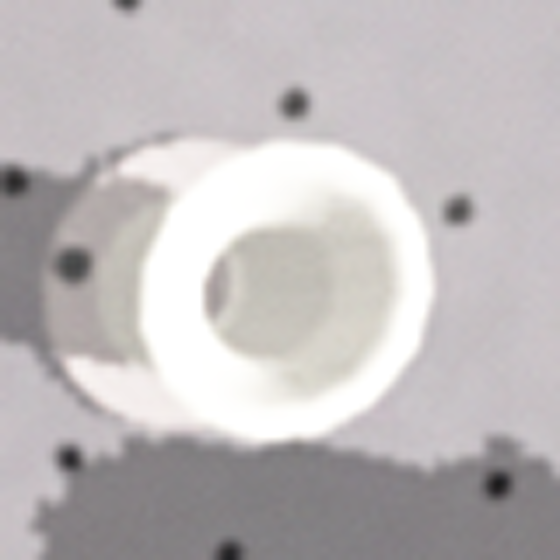

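Run:
```python
from h import *
c=load("w9");print(ray(c,415.7,122,.103))
hsv=cv2.cvtColor(c["p"],cv2.COLOR_RGB2HSV)
m=cv2.inRange(hsv,(3,150,120),(18,255,255));m[:200]=0
v,u=np.nonzero(m);print(u.min(),u.max(),v.min(),v.max())
W=cloud(c)
mm=(m>0)&(W[...,2]>.26);q=W[mm];print(((q.max(0)+q.min(0))/2).round(4),np.ptp(q,axis=0).round(3),mm.sum(),np.median(q[:,2]))
t=c["p"][:,:,::-1];cv2.imwrite("pics/w9e.png",cv2.resize(t[200:300,270:370],None,fx=5,fy=5))
```

```text
[ 0.52224026 -0.07382726  0.103     ]
175 480 235 356
[ 0.4595 -0.0013  0.3264] [0.079 0.068 0.133] 1700 0.269485027373685
```

View pics/w9e.png

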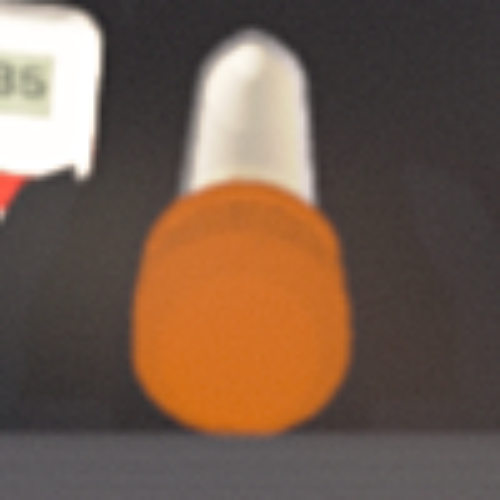

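Run:
```python
from h import *
c=load("w9");print(ray(c,318,265.2,.271),ray(c,320.2,208.5,.167))
```

```text
[ 0.43440234 -0.00188941  0.271     ] [ 0.42945563 -0.00549884  0.167     ]
```

Emit:
{"op": "play_rows", "data": {"commands": [[35, -27, 0, 0, 0, 0], [70, -54, 0, 0, 0, 0], [86, -67, 0, 0, 0, 0], [90, -70, 0, 0, 0, 0], [90, -70, 0, 0, 0, 0], [90, -70, -25, 0, 0, 0], [90, -70, -45, 0, 0, 0], [90, -70, -56, 0, 0, 0], [90, -70, -65, 0, 0, 0], [90, -70, -72, 0, 0, 0], [90, -70, -78, 0, 0, 0], [90, -70, -78, 0, 0, 0]]}}

```text
time: 23.35
tcp_pos: [0.5194, -0.0751, 0.1684]
ee_rot: [-3.104, -0.483, 0.001]
contact_force: [0.1, -0.4, -0.5]
gripper_width: 0.0202
```

Run:
```python
from h import *
s=snap("side","s10");print(s["time"],s["tcp_pos"],s["contact_force"],s["moment"])
t=cv2.imread("pics/s10.png");cv2.imwrite("pics/s10c.png",cv2.resize(t[150:300,230:380],None,fx=4,fy=4))
```

```text
23.35 [ 0.51938712 -0.07505463  0.16835035] [ 0.10443484 -0.36546975 -0.48498917] [ 0.02382312 -0.01900333  0.01938828]
```

View pics/s10c.png

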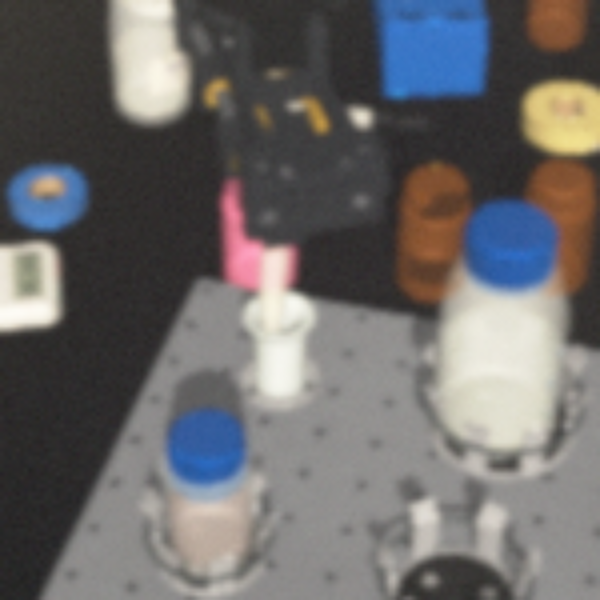

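Emit:
{"op": "play_rows", "data": {"commands": [[2, 0, 0, 0, 0, 0], [2, 0, 0, 0, 0, 0], [2, 0, -3, 0, 0, 0], [2, 0, -6, 0, 0, 0], [2, 0, -9, 0, 0, 0], [2, 0, -12, 0, 0, 0], [2, 0, -12, 0, 0, 0]]}}

```text
time: 24.1
tcp_pos: [0.5213, -0.0751, 0.1562]
ee_rot: [-3.104, -0.483, 0.001]
contact_force: [0.4, 0.0, 0.3]
gripper_width: 0.0207
```

Run:
```python
from h import *
s=snap("side","s11");print(s["time"],s["tcp_pos"],s["contact_force"],s["moment"])
t=cv2.imread("pics/s11.png");cv2.imwrite("pics/s11c.png",cv2.resize(t[190:270,260:340],None,fx=7,fy=7))
c=load("s11")
for p in((.520,-.075,.14),(.520,-.075,.103),(.520,-.075,.053),(.522,-.075,.053)):
    x=c["K"]@(c["R"]@np.array(p)+c["t"]);print((x[:2]/x[2]-[260,190])*7)
```

```text
24.1 [ 0.52134072 -0.0750915   0.15618388] [0.37282735 0.00233823 0.33965387] [ 0.01766353 -0.03047273 -0.00242203]
[270.28303359 176.76242453]
[271.88527097 263.87412413]
[273.93156462 375.1286234 ]
[279.97895277 375.33901645]
```

View pics/s11c.png

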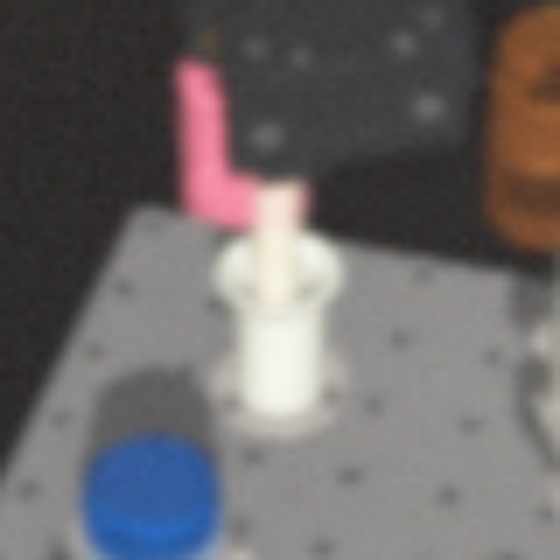

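Emit:
{"op": "play_rows", "data": {"commands": [[0, 0, -4, 0, 0, 0], [0, 0, -8, 0, 0, 0], [0, 0, -12, 0, 0, 0], [0, 0, -15, 0, 0, 0], [0, 0, -17, 0, 0, 0], [0, 0, -17, 0, 0, 0]]}}

```text
time: 24.75
tcp_pos: [0.5214, -0.0751, 0.1394]
ee_rot: [-3.104, -0.483, 0.001]
contact_force: [-0.0, 1.7, -1.3]
gripper_width: 0.0203
```

Emit:
{"op": "play_rows", "data": {"commands": [[0, 0, -2, 0, 0, 0], [0, 0, -3, 0, 0, 0], [0, 0, -4, 0, 0, 0], [0, 0, -5, 0, 0, 0], [0, 0, -5, 0, 0, 0]]}}

```text
time: 25.25
tcp_pos: [0.5215, -0.0752, 0.1347]
ee_rot: [-3.104, -0.483, 0.0]
contact_force: [-0.4, 1.1, -0.1]
gripper_width: 0.0204
```

Emit:
{"op": "play_rows", "data": {"commands": [[0, 0, -1, 0, 0, 0], [0, 0, -2, 0, 0, 0], [0, 0, -2, 0, 0, 0]]}}

```text
time: 25.55
tcp_pos: [0.5223, -0.0753, 0.134]
ee_rot: [3.103, 0.483, 0.004]
contact_force: [-0.8, 2.4, 9.0]
gripper_width: 0.0205
```

Emit:
{"op": "play_rows", "data": {"commands": [[0, 0, 0, 0, 0, 0], [0, 0, 0, 0, 0, 0], [0, 0, 0, 0, 0, 0], [0, 0, 0, 0, 0, 0], [0, 0, 0, 0, 0, 0]], "jaw": 0.5}}

```text
time: 26.05
tcp_pos: [0.5215, -0.0752, 0.1326]
ee_rot: [-3.104, -0.483, 0.0]
contact_force: [0.7, 0.1, -0.3]
gripper_width: 0.0438
```

Emit:
{"op": "play_rows", "data": {"commands": [[0, 0, 20, 0, 0, 0], [0, 0, 60, 0, 0, 0], [0, 0, 105, 0, 0, 0], [0, 0, 145, 0, 0, 0], [-20, 40, 150, 0, 0, 0], [-40, 80, 150, 0, 0, 0], [-60, 120, 150, 0, 0, 0], [-80, 160, 150, 0, 0, 0], [-105, 205, 150, 0, 0, 0], [-125, 250, 150, 0, 0, 0], [-145, 285, 150, 0, 0, 0], [-152, 305, 150, 0, 0, 0], [-152, 305, 150, 0, 0, 0], [-152, 305, 150, 0, 0, 0], [-152, 305, 150, 0, 0, 0]], "jaw": 0}}

```text
time: 27.55
tcp_pos: [0.37, 0.229, 0.2826]
ee_rot: [3.104, 0.481, -0.0]
contact_force: [0.2, 0.0, -0.5]
gripper_width: 0.0882
```

Run:
```python
from h import *
s=snap("wrist","w12");print(s["time"],s["tcp_pos"],s["ee_rot"],s["gripper_width"])
snap("side","s12")
c=load("w12");W=cloud(c)
for k,r,z in(("med",(.4047,.2621),.129),):
    m=(abs(W[...,2]-z)<.006)&(np.hypot(W[...,0]-r[0],W[...,1]-r[1])<.035); q=W[m]
    if len(q):print(k,((q.max(0)+q.min(0))/2).round(4),np.ptp(q,axis=0).round(3),m.sum())
t=cv2.imread("pics/s12.png");cv2.imwrite("pics/s12c.png",cv2.resize(t[150:350,230:430],None,fx=3,fy=3))
```

```text
27.55 [0.37004417 0.22897369 0.28263594] [ 3.10427621e+00  4.81109521e-01 -1.43181374e-04] 0.088201250988369
med [0.404  0.2621 0.1272] [0.043 0.043 0.008] 1390
```

View pics/w12.png

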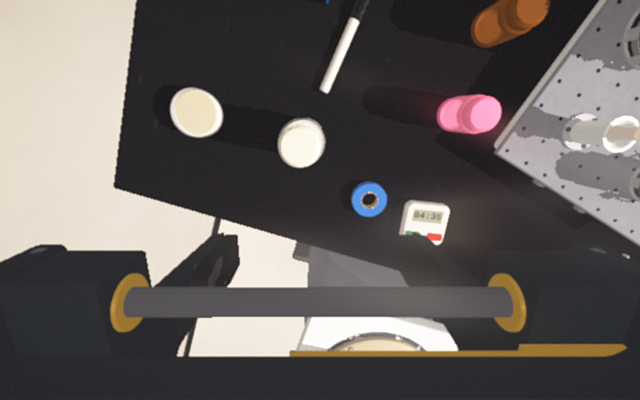

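View pics/s12c.png

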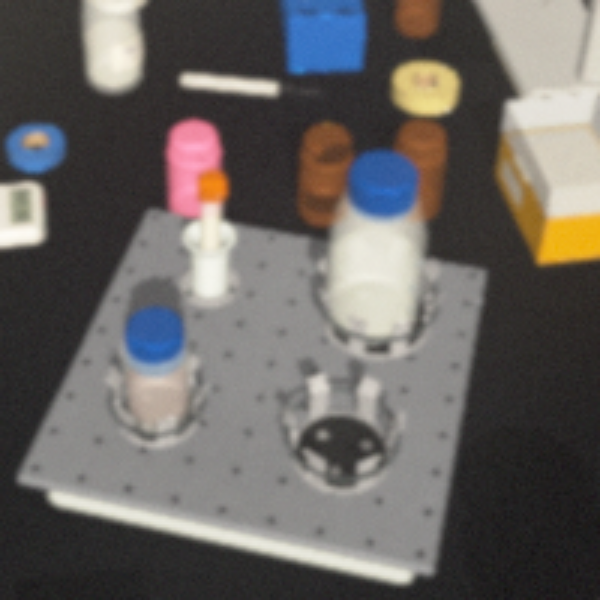

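Emit:
{"op": "play_rows", "data": {"commands": [[25, 25, 0, 0, 0, 0], [33, 31, -30, 0, 0, 0], [33, 31, -70, 0, 0, 0], [33, 31, -110, 0, 0, 0], [33, 31, -140, 0, 0, 0], [33, 31, -158, 0, 0, 0], [33, 31, -168, 0, 0, 0], [33, 31, -175, 0, 0, 0], [33, 31, -175, 0, 0, 0], [33, 31, -175, 0, 0, 0]], "jaw": 0.2}}

```text
time: 28.65
tcp_pos: [0.403, 0.2609, 0.1085]
ee_rot: [-3.104, -0.483, -0.002]
contact_force: [-0.1, -0.1, -0.0]
gripper_width: 0.0707
```

Emit:
{"op": "play_rows", "data": {"commands": [[0, 0, 0, 0, 0, 0], [0, 0, 0, 0, 0, 0], [0, 0, 0, 0, 0, 0], [0, 0, 0, 0, 0, 0], [0, 0, 0, 0, 0, 0], [0, 0, 0, 0, 0, 0], [0, 0, 0, 0, 0, 0], [0, 0, 0, 0, 0, 0]], "jaw": 1, "force": 50}}

```text
time: 29.45
tcp_pos: [0.4027, 0.2608, 0.1079]
ee_rot: [3.104, 0.483, 0.001]
contact_force: [0.5, -2.4, 2.4]
gripper_width: 0.0423
```

Emit:
{"op": "play_rows", "data": {"commands": [[0, 0, 12, 0, 0, 0], [0, 0, 45, 0, 0, 0], [0, 0, 90, 0, 0, 0], [0, 0, 135, 0, 0, 0], [0, 0, 180, 0, 0, 0], [0, 0, 215, 0, 0, 0], [10, -35, 222, 0, 0, 0], [22, -80, 222, 0, 0, 0], [34, -125, 222, 0, 0, 0], [46, -170, 222, 0, 0, 0], [58, -215, 222, 0, 0, 0], [70, -260, 222, 0, 0, 0], [82, -305, 222, 0, 0, 0], [94, -350, 222, 0, 0, 0], [107, -390, 222, 0, 0, 0], [115, -415, 222, 0, 0, 0], [117, -421, 222, 0, 0, 0], [117, -421, 222, 0, 0, 0], [117, -421, 222, 0, 0, 0]]}}

```text
time: 31.35
tcp_pos: [0.5193, -0.159, 0.33]
ee_rot: [-3.104, -0.485, -0.0]
contact_force: [-1.3, 0.8, -1.8]
gripper_width: 0.0427
```

Run:
```python
from h import *
s=snap("wrist","w13");print(s["time"],s["tcp_pos"],s["gripper_width"],s["contact_force"])
snap("side","s13")
c=load("w13")
x=c["K"]@(c["R"]@np.array((.6219,-.2282,.053))+c["t"]);print(x[:2]/x[2])
t=cv2.imread("pics/w13.png");u,v=int(x[0]/x[2]),int(x[1]/x[2]);print(u-50,v-50)
cv2.imwrite("pics/w13c.png",cv2.resize(t[max(v-50,0):v+50,u-50:u+50],None,fx=5,fy=5,interpolation=cv2.INTER_CUBIC))
```

```text
31.35 [ 0.51928883 -0.15900758  0.33003678] 0.04274000100808866 [-1.30765308  0.76318384 -1.82168597]
[387.71670768 112.60558185]
337 62
```

View pics/w13.png

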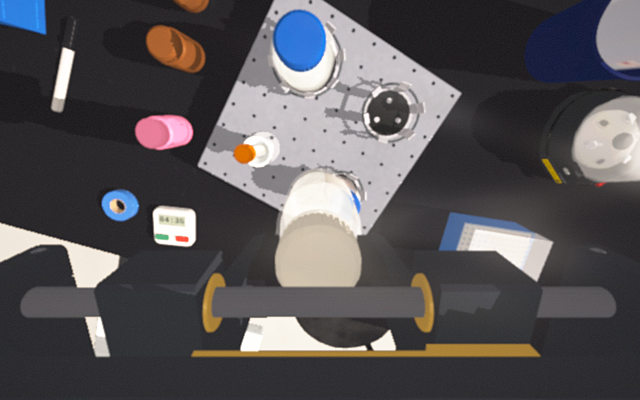

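View pics/w13c.png

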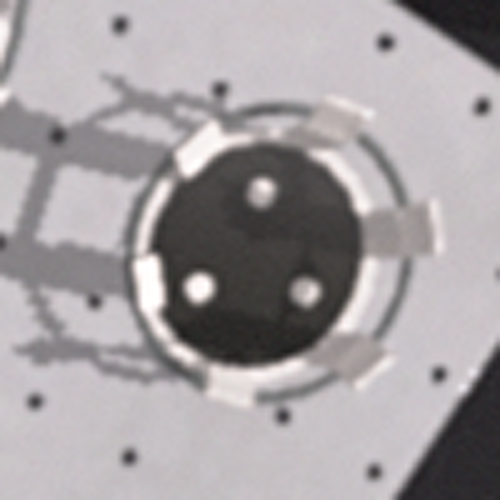

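Emit:
{"op": "play_rows", "data": {"commands": [[35, -24, 0, 0, 0, 0], [70, -48, 0, 0, 0, 0], [95, -64, 0, 0, 0, 0], [102, -69, 0, 0, 0, 0], [102, -69, -15, 0, 0, 0], [102, -69, -50, 0, 0, 0], [102, -69, -90, 0, 0, 0], [102, -69, -115, 0, 0, 0], [102, -69, -128, 0, 0, 0], [102, -69, -138, 0, 0, 0], [102, -69, -147, 0, 0, 0], [102, -69, -155, 0, 0, 0], [102, -69, -161, 0, 0, 0], [102, -69, -161, 0, 0, 0]]}}

```text
time: 32.85
tcp_pos: [0.6214, -0.2291, 0.1681]
ee_rot: [-3.104, -0.483, 0.001]
contact_force: [-0.1, 0.3, -2.4]
gripper_width: 0.0421
```

Run:
```python
from h import *
s=snap("side","s14");print(s["time"],s["tcp_pos"],s["contact_force"],s["moment"],s["gripper_width"])
t=cv2.imread("pics/s14.png");cv2.imwrite("pics/s14c.png",cv2.resize(t[150:350,230:430],None,fx=3,fy=3))
```

```text
32.85 [ 0.62140508 -0.2290853   0.16813194] [-0.07484301  0.33662937 -2.40420542] [ 0.00557609 -0.04052164 -0.01112142] 0.04214195463347406
```

View pics/s14c.png

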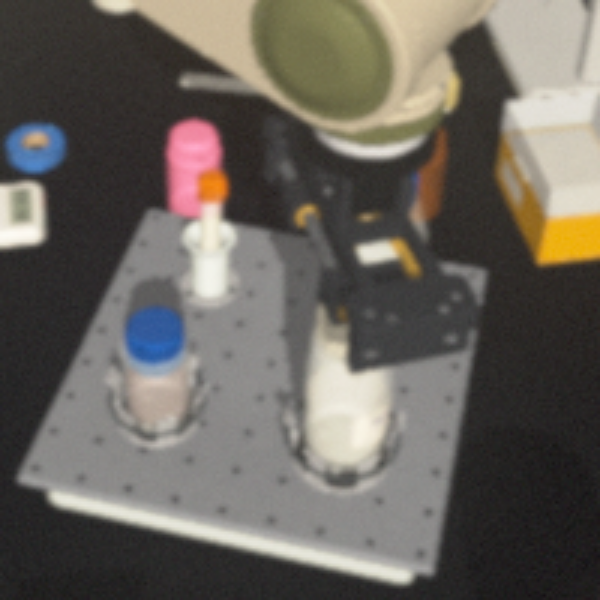

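Emit:
{"op": "play_rows", "data": {"commands": [[0, 0, -2, 0, 0, 0], [0, 0, -4, 0, 0, 0], [0, 0, -6, 0, 0, 0], [0, 0, -7, 0, 0, 0], [0, 0, -8, 0, 0, 0], [0, 0, -9, 0, 0, 0], [0, 0, -9, 0, 0, 0]]}}

```text
time: 33.6
tcp_pos: [0.6218, -0.2292, 0.1609]
ee_rot: [3.103, 0.483, 0.002]
contact_force: [-1.5, 0.9, 4.3]
gripper_width: 0.0426
```

Emit:
{"op": "play_rows", "data": {"commands": [[0, 0, -1, 0, 0, 0], [0, 0, -1, 0, 0, 0]]}}

```text
time: 33.8
tcp_pos: [0.622, -0.2293, 0.1609]
ee_rot: [3.103, 0.483, 0.004]
contact_force: [-3.6, 1.8, 8.9]
gripper_width: 0.0426
```

Emit:
{"op": "play_rows", "data": {"commands": [[0, 0, 0, 0, 0, 0], [0, 0, 0, 0, 0, 0], [0, 0, 0, 0, 0, 0], [0, 0, 0, 0, 0, 0]], "jaw": 0.3}}

```text
time: 34.2
tcp_pos: [0.6215, -0.2292, 0.1585]
ee_rot: [-3.104, -0.483, 0.0]
contact_force: [-0.4, 0.3, 1.1]
gripper_width: 0.062
```

Emit:
{"op": "play_rows", "data": {"commands": [[0, 0, 20, 0, 0, 0], [0, 0, 60, 0, 0, 0], [0, 0, 105, 0, 0, 0], [0, 0, 145, 0, 0, 0], [-30, 0, 170, 0, 0, 0], [-75, 0, 170, 0, 0, 0], [-120, 0, 170, 0, 0, 0], [-165, 0, 170, 0, 0, 0], [-200, 0, 170, 0, 0, 0], [-220, 0, 170, 0, 0, 0], [-220, 0, 170, 0, 0, 0], [-220, 0, 170, 0, 0, 0]]}}

```text
time: 35.4
tcp_pos: [0.402, -0.2293, 0.329]
ee_rot: [3.104, 0.482, 0.001]
contact_force: [-0.4, 0.1, -0.1]
gripper_width: 0.0617
```

Run:
```python
from h import *
s=snap("wrist","w15");print(s["time"],s["tcp_pos"],s["contact_force"])
snap("side","s15")
for n in("w15","s15"):
  c=load(n);W=cloud(c)
  for k,r,z in(("L",(.648,-.102),.195),("M",(.622,-.229),.182),("S",(.494,-.201),.139),("T",(.521,-.075),.159)):
    m=(abs(W[...,2]-z)<.012)&(c["d"]>0)&(np.hypot(W[...,0]-r[0],W[...,1]-r[1])<.035); q=W[m]
    if len(q):print(n,k,z,'p95 z',np.percentile(q[:,2],[50,90]).round(4),((q.max(0)+q.min(0))/2).round(4),np.ptp(q,axis=0).round(3))
t=cv2.imread("pics/s15.png");cv2.imwrite("pics/s15c.png",cv2.resize(t[150:350,230:430],None,fx=3,fy=3))
```

```text
35.4 [ 0.40197077 -0.22934104  0.32895405] [-0.40447478  0.06609609 -0.09101018]
w15 S 0.139 p95 z [0.1387 0.1398] [ 0.495  -0.1994  0.1375] [0.039 0.039 0.008]
w15 T 0.159 p95 z [0.1566 0.1583] [ 0.524  -0.0687  0.1533] [0.023 0.023 0.013]
s15 L 0.195 p95 z [0.1935 0.1951] [ 0.6431 -0.1043  0.1899] [0.046 0.047 0.014]
s15 M 0.182 p95 z [0.1809 0.1824] [ 0.6203 -0.232   0.1769] [0.043 0.043 0.014]
s15 S 0.139 p95 z [0.1376 0.1395] [ 0.4932 -0.2028  0.134 ] [0.038 0.039 0.014]
s15 T 0.159 p95 z [0.1552 0.1574] [ 0.5218 -0.0722  0.1541] [0.02  0.022 0.014]
```

View pics/w15.png

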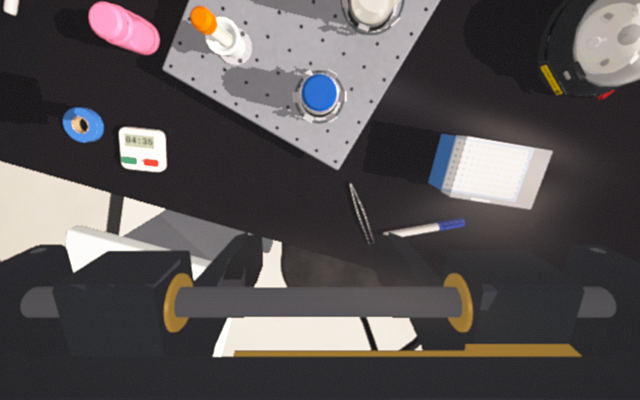

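View pics/s15c.png

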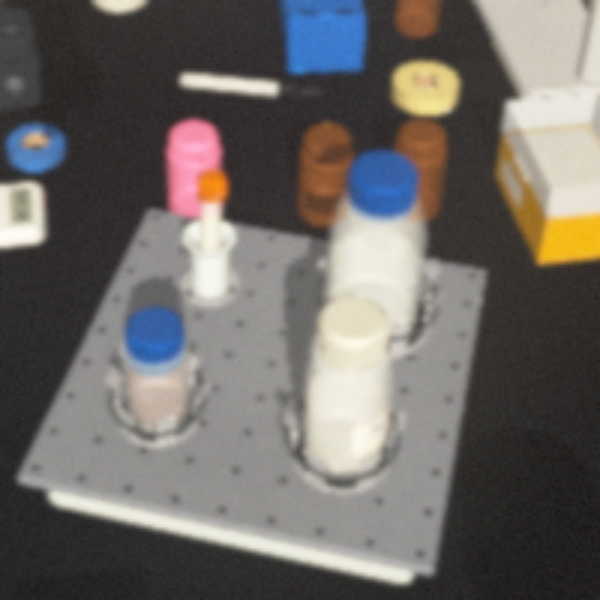

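```bash
python3 -c "
from cell import bot
print(bot.job_done(), bot.sense()['time'])"
```

```text
the job is handed in; nothing more can be done
the job is handed in; nothing more can be done
```

All four vessels are in their holders on the shaker, and I handed the job in at about 35 s. The small, medium and large bottles are in their matching clamps and the tube is in the sleeve. I lowered each one until the wrist felt the floor, then opened the gripper. The brown and pink look-alikes were not touched.

**Cap heights:** the last depth readings put the tops at 0.195 m (large), 0.182 m (medium), 0.139 m (small) and about 0.158 m (tube). The expected heights are 0.195, 0.182, 0.139 and 0.159 m. The last side picture shows all four standing, and the gripper is clear of everything.

**Checks that were off:**
- **Small bottle:** the first grip caught its shoulder (43 mm opening on a 40 mm cap), so I opened, raised the gripper 5 mm and gripped again. The opening then read 41.6 mm.
- **Large bottle:** it met its floor with the gripper about 2.5 mm higher than expected, probably because it slipped a little in the jaws. Its top height is still right.
- **Tube:** going into the sleeve it sat about 2 mm off in x, so I shifted it before lowering further. Its cap reads up to about 5 mm off the sleeve axis, so it leans slightly. That is about what the loose bore allows.

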